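# Index the crucible shuttle to its second locked position

### The arm

A 6-joint arm with a two-finger parallel gripper is mounted at the origin on the work surface. World frame = base frame: x ahead of the robot, y to its left, z up, the work surface at z = 0. Lengths are in m, angles in rad, forces in N, time in s.
With the tool pointing down it reaches from about 0.275 to 0.85 m from the base axis. Payload 19 kg.
Tool frame: the origin (TCP) lies midway between the tips of the shut fingers; the grasp point (between the pads) lies ctrl.tcp_to_grasp behind it (ctrl.tcp_to_grasp is the distance from the TCP to the grasp point, in m); z points along the fingers, y is the line along which they close (so a half turn about z gives the same grasp; the last joint's range is limited). The gripper opens to 85 mm and grips with 20 to 120 N. Pads are 22 mm wide; open, the fingers measure 114 mm over their backs; the gripper's body (76 mm by 85 mm) begins 54 mm behind the grasp point. The pads swing forward as they close: fully open they stand 13 mm farther back than shut.
Start: joints at [-1.451, 0.15, 1.437, -0, 1.554, -0.134], TCP at [0.144, -0.557, 0.231] pointing down, gripper open.
Joint ranges: [-2.8, 2.8], [-0.68, 2.1], [0.12, 2.68], [-1.39, 4.53], [0.16, 2.79], [-2.81, 2.81]. Speed limits (rad/s): [1.89, 1.89, 2.22, 3.01, 3.01, 3.01].

### API

Orientations are given as a unit quaternion [w, x, y, z].
In Python, from cell import ctrl gives the robot as it stands. The module is installed in compiled form; this text tells all that it offers.
- The arm moves only by the tool carry_out, never from a script. Its argument "targets" is a list of rows, each an object with "translation": the shift along the tool's x, y, z in m, a list of three; "angular": the turn, a rotation vector about the tool's x, y, z in degrees, a list of three; "jaw": the opening, from -1 (shut) to 1 (fully open). In form: [{"translation": [x, y, z], "angular": [ax, ay, az], "jaw": jaw}, ...]. A call has 1 to 8 rows; each row shifts and turns the commanded pose from where the row before left it, along the tool's axes as they then stand; what a row does not reach is not made up. A row lasts 1/10 s, in which the tool goes at most 50 mm and 8.59 degrees, less where a joint would pass 70% of its speed; a pose out of reach is approached as far as the arm can. A call with a gripper value outside its range is refused whole. The fingers move at their own pace and stop on an object; "force" is the grip in N (left out, the last holds). Time passes only in rows, so rows that do not move let the fingers close. It gives the time, the measured TCP pose, the force, the opening and the grip force at its end, in the units of the state.
- ctrl.sense(): the state, without advancing time (a new reading comes with each control period).
- ctrl.read_camera(name): name is "scene" or "top" or "wrist"; returns a dict with "frame" (400x640x3 uint8, red, green, blue), "camera_matrix" (3x3 intrinsics, pixels), "T" (4x4, takes a point from camera to world coordinates). Camera axes: x right, y down, z forward; pixel columns grow to the right and rows downward; lengths in m; the calibration is good to about 2 mm. A picture is of the moment at which its call begins. There is no depth.
- ctrl.job_done(): hands the job in; it is judged then, once.
Trained networks look in a picture, given as the dict that the camera call returned (one of the last four; its "shot" number tells which), for a name from the list of things; names that differ only in an ending like _2 or _b are one class to them, and where a whole thing is asked for, a point or a joint stands for the part that bears it (a point fixed in the world has none). Each returns a list of dicts, best first, with "score" (0 to 1); they miss things now and then, are a little off and sometimes report something else, mostly with a low value. They report only what shows in the picture. A call takes as long as a camera call.
- ctrl.silhouettes(picture, name): "mask" (400x640 bool, what is visible of it) and "bbox" ([left, top, right, bottom] in pixels, round what is visible of it).
The state is a dict: "t": time; "qpos": joint angles; "joint_velocities": joint speeds; "tau": joint torques, N m; "tool_pos": TCP position; "tcp_rot": TCP orientation; "wrist_force": force on the tool from outside, world axes, zero at the start; "torque": the same for the moment, N m; "opening": finger opening in m; "grip_force": force on a finger pad.
Only numpy, scipy, OpenCV 4.12 (cv2) and the standard library are available. Lean on these libraries where they do the work, as an engineer would, in place of code of your own. Each camera call takes 0.05 s, during which the arm holds its last target. There are 200 camera calls.

### The job

Move the crucible shuttle on to its second position: pull the red locking knob out until it clicks and stays out, gently push the tray by its yellow tab to the second notch, feeling for where the locking pin drops in (do not force or clamp the tab), and push the knob fully home so that the tray is locked there. Keep the crucibles standing on the tray and leave everything else on the bench alone.

Things in the scene. Friction and masses are not known exactly. Their poses are not given: they have to be found in the camera images.
- shuttle: Crucible shuttle bolted to the bench, origin on the bench under the pin. +x: the way the knob is pushed in; +y: the way the tray slides. Base plate x -66 to 75, y -180 to 180 mm, 12 mm high. Steel plunger block x -62 to -36, y -22 to 22, top 68 mm above the bench. Grey tray behind it, from x -30 to 65.
- knob_face (a point): Centre of the front face of the red knob, 50 mm above the bench, at shuttle x -108 mm when home; moves to -x when pulled. Head: disc 34 mm across, 14 mm thick, axis level along x, on an 8 mm stem. Pull: at most about 10 N.
- stem (a point): Fixed point on the knob's stem, midway between steel block and the back of the head when home, 50 mm above the bench (shuttle x -78). The bare stem is 32 mm long here (52.5 when out), open from above and both sides: fingers can reach down astride it and hook the head from behind.
- lock_knob (a joint): How far the knob is out (m): 0 fully home, 0.0205 out in its detent. Spring detent: below about 0.018 it draws inward, beyond that it snaps out and stays; 4 to 8 N push it off. Then its pin presses lightly on the tray's front bar (joint about 0.012) and drops into a notch that comes by, but stops 2 to 6 mm short of home; push it the rest. It goes home only in a notch.
- tray (a joint): How far the tray has slid to +y (m): 0 in the first notch, end stop 0.115. Needs 1 to 3 N and stays where left. The second notch, in a brass strike plate set by hand, meets the pin somewhere from 0.073 to 0.107. Pin 10 mm thick, round-nosed, 12 mm deep in; notches 13 mm wide. Once the pin drops in, the tray stops dead.
- push_tab: The yellow push tab, an upright plate at the -y end of the tray that moves with it: 50 mm along shuttle x, 8 mm thick along y, top 89 mm above the bench. Origin: its middle line, 74 mm above the bench, at shuttle (3, -151) at the start. Its -y face is free for pushing; press it gently, it must not be clamped or loaded with over 30 N.
- crucible0_mid (a point): White porcelain crucible standing loose on the tray (tray floor 29 mm above the bench), 38 mm across, 34 mm high; this point is half-way up its axis.
- crucible1_mid (a point): White porcelain crucible standing loose on the tray (tray floor 29 mm above the bench), 38 mm across, 34 mm high; this point is half-way up its axis.
- crucible2_mid (a point): White porcelain crucible standing loose on the tray (tray floor 29 mm above the bench), 38 mm across, 34 mm high; this point is half-way up its axis.
- reagent: Bystander: amber reagent bottle, 56 mm across, 110 mm high. Origin under its centre.
- sample_jar: Bystander: glass sample jar, 54 mm across, 70 mm high. Origin under its centre.
- brush: Bystander: brush, 170 mm long, lying flat. Origin under its centre.
- dish: Bystander: white evaporating dish, 70 mm across, 22 mm high. Origin under its centre.
- can: Bystander: steel can with paper label, 60 mm across, 80 mm high. Origin under its centre.
- mouse: Bystander: black computer mouse, 62 mm across, 33 mm high. Origin under its centre.

How it is judged:
By the outcome, as a careful person would: the job done as asked, in the order asked, and still so for the second after the job is handed in, with the robot touching nothing.
It also fails if it takes over 61 s, if anything falls off the work surface, if the arm or the gripper's body presses on something with over 40 N, if the wrist force passes 120 N, or if a joint passes its speed limit or range.

## Working session

There is one attempt and no reset: what is moved stays moved. The work goes in short steps, Python scripts to look and compute and a tool call to move; the robot and the scene stay as the last step left them, time stands still between calls to the robot, and variables do not carry over. Pictures are saved under pics/ and viewed, at most 10 in all, crops included, and the job is handed in when it is done.

Besides the shell and the picture viewer there is one more tool, called after "Call:" as name([rows], argument=value, ...), one row to a line, values as JSON. carry_out: Moves the arm, as the interface text tells. Its arguments: {"type":"object","properties":{"targets":{"type":"array"},"force":{"type":"number"}},"required":["targets"]}

```bash
mkdir -p pics; cat > h.py <<'E'
import numpy as np, cv2
from cell import ctrl
def save(p,n): cv2.imwrite('pics/'+n+'.png',p['frame'][:,:,::-1])
def ray(p,uv):
    d=np.linalg.inv(p['camera_matrix'])@np.array([uv[0],uv[1],1.]); T=p['T']; return T[:3,3],T[:3,:3]@d
def atz(p,uv,z):
    o,d=ray(p,uv); return o+d*(z-o[2])/d[2]
def cen(m):
    y,x=np.nonzero(m); return np.array([x.mean(),y.mean()])
def proj(p,X):
    T=p['T']; c=T[:3,:3].T@(np.asarray(X)-T[:3,3]); u=p['camera_matrix']@c; return u[:2]/u[2]
E
python3 - <<'E'
from h import *
s=ctrl.sense(); print({k:np.round(v,3) for k,v in s.items()}, ctrl.tcp_to_grasp)
for c in ['top','scene']:
    p=ctrl.read_camera(c); save(p,c+'1'); print(c,np.round(p['T'],3).tolist())
    for n,z in [('shuttle',.03),('knob_face',.05),('push_tab',.089),('tray',.03),('crucible0_mid',.046),('reagent',.05),('sample_jar',.03),('brush',.01),('dish',.01),('can',.04),('mouse',.015)]:
        for r in ctrl.silhouettes(p,n)[:3]:
            print(n,round(r['score'],2),np.round(r['bbox']),np.round(atz(p,cen(r['mask']),z),3))
E
```

```text
{'t': np.float64(0.0), 'qpos': array([-1.451,  0.151,  1.438, -0.   ,  1.554, -0.134]), 'joint_velocities': array([-0.002, -0.001,  0.   , -0.001,  0.001, -0.001]), 'tau': array([ 2.0000e-03, -7.1305e+01, -5.7087e+01, -0.0000e+00,  9.0000e-03,
       -0.0000e+00]), 'tool_pos': array([ 0.144, -0.556,  0.231]), 'tcp_rot': array([-0.001,  0.992,  0.127, -0.   ]), 'wrist_force': array([-0.273,  1.05 ,  0.478]), 'torque': array([-0.025, -0.029, -0.039]), 'grip_force': np.float64(0.0), 'opening': np.float64(0.085)} 0.0187
top [[-0.01, -0.989, 0.15, 0.401], [-1.0, 0.012, 0.009, -0.046], [-0.011, -0.15, -0.989, 1.629], [0.0, 0.0, 0.0, 1.0]]
shuttle 0.62 [263. 181. 367. 236.] [0.613 0.001 0.03 ]
knob_face 0.51 [312. 206. 319. 239.] [ 0.52  -0.005  0.05 ]
knob_face 0.47 [265. 181. 364. 237.] [0.61  0.002 0.05 ]
push_tab 0.61 [356. 196. 357. 210.] [ 0.621 -0.149  0.089]
crucible0_mid 0.66 [312. 189. 321. 199.] [ 0.651 -0.009  0.046]
reagent 0.59 [259. 232. 277. 248.] [0.498 0.177 0.05 ]
sample_jar 0.55 [360. 227. 379. 244.] [ 0.504 -0.198  0.03 ]
brush 0.6 [198. 191. 209. 237.] [0.586 0.406 0.0
[... 443 characters left out ...]
 [ 0.661 -0.112  0.05 ]
push_tab 0.72 [273. 216. 290. 238.] [ 0.647 -0.159  0.089]
push_tab 0.51 [356. 220. 381. 259.] [ 0.79  -0.001  0.089]
tray 0.56 [274. 190. 354. 252.] [ 0.632 -0.071  0.03 ]
crucible0_mid 0.74 [326. 205. 341. 227.] [ 0.65  -0.009  0.046]
reagent 0.71 [342. 136. 366. 169.] [0.508 0.173 0.05 ]
sample_jar 0.74 [234. 196. 255. 229.] [ 0.505 -0.197  0.03 ]
brush 0.82 [410. 134. 454. 174.] [0.596 0.404 0.01 ]
brush 0.54 [295. 224. 308. 240.] [ 0.637 -0.098  0.01 ]
brush 0.42 [356. 221. 382. 254.] [0.753 0.039 0.01 ]
dish 0.61 [201. 285. 229. 310.] [ 0.687 -0.369  0.01 ]
can 0.68 [354. 219. 380. 257.] [0.766 0.024 0.04 ]
mouse 0.64 [147. 262. 171. 286.] [ 0.549 -0.459  0.015]
```

```bash
python3 - <<'E'
import cv2
a=cv2.imread('pics/top1.png')[155:255,220:400]; b=cv2.imread('pics/scene1.png')[130:280,220:420]
a=cv2.resize(a,(760,422),interpolation=cv2.INTER_CUBIC); cv2.imwrite('pics/t1c.png',a)
cv2.imwrite('pics/s1c.png',cv2.resize(b,(800,600),interpolation=cv2.INTER_CUBIC))
E
```

```text
(no output)
```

View pics/t1c.png

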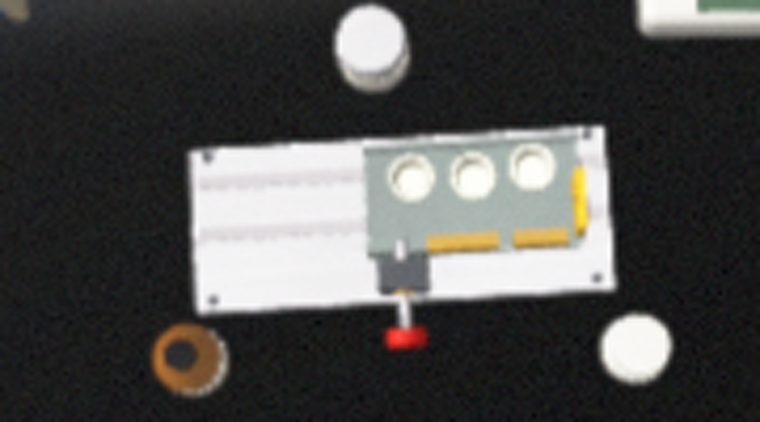

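View pics/s1c.png

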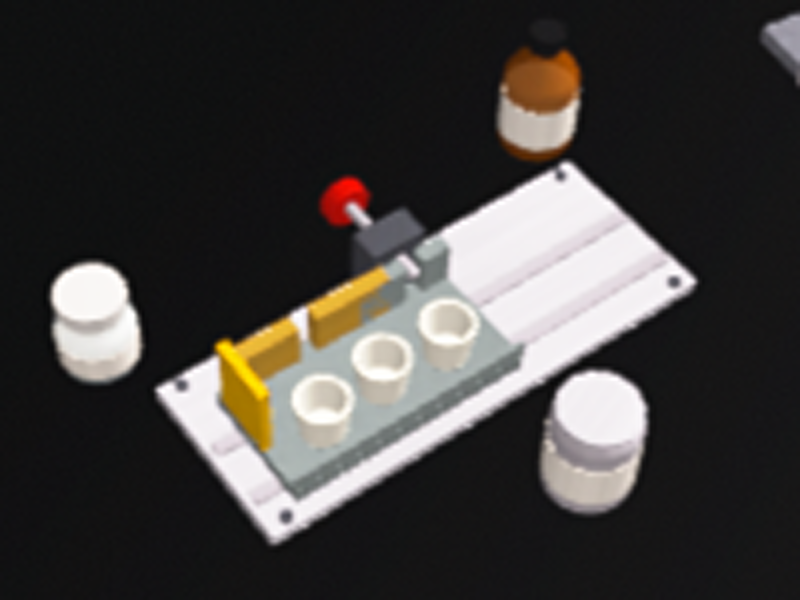

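```bash
python3 - <<'E'
from h import *
from scipy.optimize import least_squares
P=[ctrl.read_camera(c) for c in ('top','scene')]
C=np.array([[75,180],[75,-180],[-66,-180],[-66,180]])/1000
t=np.array([[188,150],[603,125],[616,288],[198,314]])/[760/180,4.22]+[220,155]
s=np.array([[696,282],[275,543],[157,392],[567,162]])/4+[220,130]
def W(q,x,y,z): c,n=np.cos(q[2]),np.sin(q[2]); return np.array([q[0]+c*x-n*y,q[1]+n*x+c*y,z])
pts=[(0,*c,.012,u) for c,u in zip(C,t)]+[(1,*c,.012,u) for c,u in zip(C,s)]
pts+=[(1,-.108+.007,0,.05,np.array([344,202])/4+[220,130]),(0,-.101,0,.06,np.array([406,337])/[760/180,4.22]+[220,155])]
f=lambda q:np.concatenate([proj(P[i],W(q,x,y,z))-u for i,x,y,z,u in pts])
r=least_squares(f,[.6,0,.05],loss='soft_l1'); q=r.x; print(q,np.round(r.fun.reshape(-1,2) if 0 else f(q).reshape(-1,2),1))
for n,a in dict(knob=(-.108,0,.05),stem=(-.078,0,.05),tab=(3e-3,-.151,.074),tabface=(3e-3,-.155,.089)).items(): print(n,np.round(W(q,*a),4))
# notch gap
for i,u in ((0,np.array([506,240])/[760/180,4.22]+[220,155]),(1,np.array([304,318])/4+[220,130])):
  for z in (.045,.05,.06):
    X=atz(P[i],u,z)-W(q,0,0,0); c,n=np.cos(q[2]),np.sin(q[2]); print(i,z,np.round([c*X[0]+n*X[1],-n*X[0]+c*X[1]],4))
np.save('q.npy',q)
E
```

```text
[ 0.61843255 -0.00066183  0.05404869] [[ 0.3 -1.1]
 [-0.1 -1.5]
 [-0.2 -2. ]
 [-0.3 -1.7]
 [-0.3 -1.3]
 [-0.4 -1.4]
 [-0.5 -1. ]
 [-0.4 -1.1]
 [-0.3 -0.3]
 [ 0.2 -1.7]]
knob [ 0.5106 -0.0065  0.05  ]
stem [ 0.5405 -0.0049  0.05  ]
tab [ 0.6296 -0.1513  0.074 ]
tabface [ 0.6298 -0.1553  0.089 ]
0 0.045 [-0.0297 -0.0878]
0 0.05 [-0.0303 -0.0876]
0 0.06 [-0.0315 -0.0873]
1 0.045 [-0.0351 -0.0791]
1 0.05 [-0.0319 -0.0812]
1 0.06 [-0.0255 -0.0854]
```

Call:
carry_out([
  {"translation":[0,0,0],"angular":[0,0,5.75],"jaw":-0.55},
  {"translation":[0,0,0],"angular":[0,0,5.75],"jaw":-0.55},
  {"translation":[0.026,-0.033,0],"angular":[0,0,0],"jaw":-0.55},
  {"translation":[0.026,-0.033,0],"angular":[0,0,0],"jaw":-0.55},
  {"translation":[0.026,-0.033,0],"angular":[0,0,0],"jaw":-0.55},
  {"translation":[0.026,-0.033,0],"angular":[0,0,0],"jaw":-0.55},
  {"translation":[0.026,-0.033,0],"angular":[0,0,0],"jaw":-0.55},
  {"translation":[0.026,-0.033,0],"angular":[0,0,0],"jaw":-0.55},
])

```text
t: 2.1
tool_pos: [0.2902, -0.3491, 0.2314]
tcp_rot: [0.0, 1.0, 0.026, 0.0]
wrist_force: [1.4, -0.3, -0.7]
opening: 0.0187
grip_force: 0.0
```

Call:
carry_out([
  {"translation":[0.026,-0.033,0],"angular":[0,0,0],"jaw":-0.55},
  {"translation":[0.026,-0.033,0],"angular":[0,0,0],"jaw":-0.55},
  {"translation":[0.026,-0.033,0],"angular":[0,0,0],"jaw":-0.55},
  {"translation":[0.026,-0.033,0],"angular":[0,0,0],"jaw":-0.55},
  {"translation":[0.026,-0.033,0],"angular":[0,0,0],"jaw":-0.55},
  {"translation":[0.026,-0.033,0],"angular":[0,0,0],"jaw":-0.55},
  {"translation":[0.026,-0.033,0],"angular":[0,0,0],"jaw":-0.55},
  {"translation":[0,0,0],"angular":[0,0,0],"jaw":-0.55},
])

```text
t: 2.9
tool_pos: [0.4609, -0.1067, 0.2313]
tcp_rot: [-0.001, 1.0, 0.029, 0.0]
wrist_force: [-0.2, -0.5, -0.3]
opening: 0.0189
grip_force: 0.0
```

```bash
python3 - <<'E'
from h import *
p=ctrl.read_camera('wrist'); save(p,'w1'); s=ctrl.sense(); q=np.load('q.npy')
print(s['t'],s['tool_pos'],s['tcp_rot'],s['opening'],s['wrist_force'])
print(np.round(p['T'],3).tolist())
c,n=np.cos(q[2]),np.sin(q[2]);R=np.array([[c,-n],[n,c]])
for nm,z in [('knob_face',.05),('stem',.05),('shuttle',.03),('push_tab',.089),('crucible0_mid',.046)]:
    for r in ctrl.silhouettes(p,nm)[:3]:
        w=atz(p,cen(r['mask']),z); print(nm,round(r['score'],2),np.round(r['bbox']),np.round(w,3),np.round(R.T@(w[:2]-q[:2]),4))
E
```

```text
2.95 [ 0.45988961 -0.10839942  0.23118323] [-1.73002989e-04  9.99595789e-01  2.84291907e-02 -9.93309913e-05] 0.019309336969984915 [-0.44309203 -0.32875905 -0.31779906]
[[0.058, -0.944, -0.326, 0.545], [-0.998, -0.055, -0.019, -0.103], [-0.0, 0.326, -0.945, 0.374], [0.0, 0.0, 0.0, 1.0]]
knob_face 0.96 [190.   2. 230. 115.] [ 0.535 -0.005  0.05 ] [-0.0837  0.0003]
stem 0.88 [ 12.   0. 415. 114.] [ 0.573 -0.015  0.05 ] [-0.0462 -0.0123]
shuttle 0.85 [ 18.   0. 414. 116.] [ 0.575 -0.01   0.03 ] [-0.0442 -0.0074]
```

View pics/w1.png

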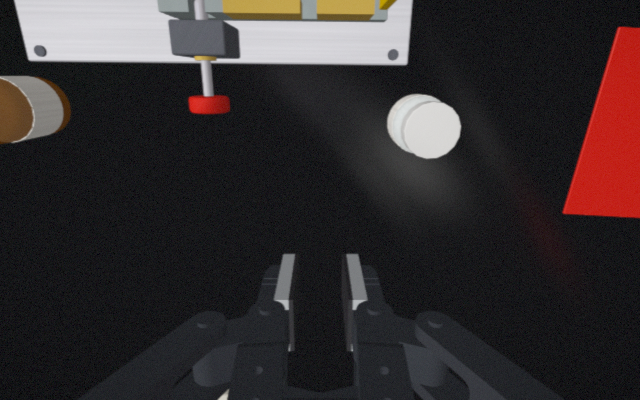

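```bash
python3 - <<'E'
from h import *
p=ctrl.read_camera('wrist')
for n,uv,z in [('cornerL',(27,62),.012),('cornerR',(408,66),.012),('headtop back',(209,97),.067),('headtop',(209,97),.06),('head low front',(210,114),.035),('blockfrontL',(171,54),.068),('blockfrontR',(228,57),.068),('stem',(207,78),.054),('tab left low',(385,8),.089)]:
    print(n,np.round(atz(p,uv,z),4))
E
```

```text
cornerL [0.5405 0.1705 0.012 ]
cornerR [ 0.5558 -0.1909  0.012 ]
headtop back [ 0.5213 -0.0165  0.067 ]
headtop [ 0.5208 -0.0145  0.06  ]
head low front [ 0.5037 -0.0073  0.035 ]
blockfrontL [0.5529 0.0118 0.068 ]
blockfrontR [ 0.553  -0.0335  0.068 ]
stem [ 0.5359 -0.0118  0.054 ]
tab left low [ 0.5909 -0.1517  0.089 ]
```

Call:
carry_out([
  {"translation":[0,0,0],"angular":[0,0,0.7],"jaw":-0.55},
  {"translation":[0.02,-0.0235,0.02],"angular":[0,0,0],"jaw":-0.55},
  {"translation":[0.02,-0.0235,0.02],"angular":[0,0,0],"jaw":-0.55},
  {"translation":[0.02,-0.0235,0.02],"angular":[0,0,0],"jaw":-0.55},
  {"translation":[0.02,-0.0235,0.02],"angular":[0,0,0],"jaw":-0.55},
  {"translation":[0,0,0.02],"angular":[0,0,0],"jaw":-0.55},
  {"translation":[0,0,0.02],"angular":[0,0,0],"jaw":-0.55},
  {"translation":[0,0,0],"angular":[0,0,0],"jaw":-0.55},
])

```text
t: 4.05
tool_pos: [0.534, -0.0131, 0.109]
tcp_rot: [-0.0, 1.0, 0.02, -0.002]
wrist_force: [-0.2, -0.1, 0.1]
opening: 0.0192
grip_force: 0.0
```

```bash
python3 - <<'E'
from h import *
p=ctrl.read_camera('wrist'); save(p,'w2'); s=ctrl.sense()
print(s['t'],s['tool_pos'],s['tcp_rot'],s['opening'],s['wrist_force'])
np.savez('w2.npz',**{k:p[k] for k in('camera_matrix','T')})
print(proj(p,s['tool_pos']),proj(p,[.536,-.0107,.05]))
E
```

```text
4.1 [ 0.53463035 -0.01329664  0.11069654] [-2.35498455e-04  9.99800143e-01  1.99648720e-02 -1.01105290e-03] 0.01922816887542938 [-0.1663021   0.83429947  0.05535082]
[318.76535346 271.99943122] [314.99785814 217.68453124]
```

View pics/w2.png

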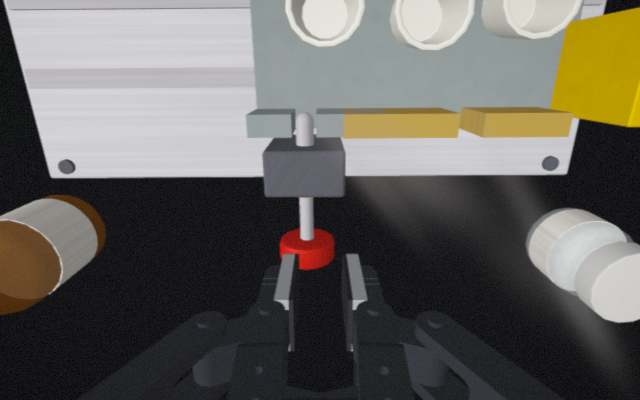

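```bash
python3 - <<'E'
from h import *
p=dict(np.load('w2.npz'))
for n,uv,z in [('stem hi',(306.5,200),.053),('stem lo',(307,232),.053),('cornerL',(51,178),.012),('cornerR',(567,174),.012),('headtopback',(305,234),.067),('tabtop L',(568,18),.089),('pin',(305,118),.053),('gapL',(458,111),.06),('gapR',(461,109),.06),('barLeftnotchedge L',(296,110),.06),('R',(317,110),.06)]:
    print(n,np.round(atz(p,uv,z),4))
E
```

```text
stem hi [ 0.5483 -0.0053  0.053 ]
stem lo [ 0.5276 -0.0062  0.053 ]
cornerL [0.5427 0.1744 0.012 ]
cornerR [ 0.5602 -0.1845  0.012 ]
headtopback [ 0.5328 -0.0054  0.067 ]
tabtop L [ 0.6447 -0.1112  0.089 ]
pin [ 0.5958 -0.0031  0.053 ]
gapL [ 0.6035 -0.0834  0.06  ]
gapR [ 0.6046 -0.0848  0.06  ]
barLeftnotchedge L [0.6006 0.0014 0.06  ]
R [ 0.601  -0.0096  0.06  ]
```

Call:
carry_out([
  {"translation":[0.0045,-0.0074,0],"angular":[0,0,-0.45],"jaw":-0.55},
  {"translation":[0,0,0.015],"angular":[0,0,0],"jaw":-0.55},
  {"translation":[0,0,0.012],"angular":[0,0,0],"jaw":-0.55},
  {"translation":[0,0,0],"angular":[0,0,0],"jaw":-0.55},
])

```text
t: 4.5
tool_pos: [0.539, -0.0053, 0.0835]
tcp_rot: [-0.0, 1.0, 0.024, -0.001]
wrist_force: [-0.5, 0.4, 0.5]
opening: 0.0196
grip_force: 0.0
```

```bash
python3 - <<'E'
from h import *
p=ctrl.read_camera('wrist'); save(p,'w3'); s=ctrl.sense()
print(s['t'],s['tool_pos'],s['tcp_rot'],s['opening'],s['wrist_force'])
np.savez('w3.npz',**{k:p[k] for k in('camera_matrix','T')})
E
```

```text
4.55 [ 0.53928599 -0.00539715  0.08428521] [-1.12647194e-04  9.99703877e-01  2.43319172e-02 -3.22764111e-04] 0.01918488551934458 [0.47132991 0.22245139 0.46320578]
```

View pics/w3.png

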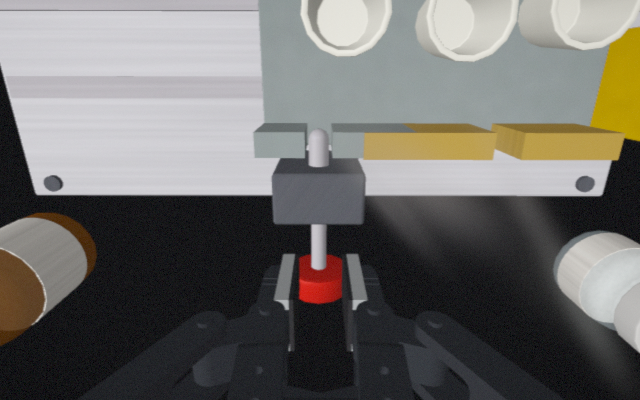

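```bash
python3 - <<'E'
from h import *
p=dict(np.load('w3.npz'))
for n,uv,z in [('blk top front?',(319,187),.068),('blk hole',(319,222),.052),('head back at stem',(319,267),.054),('headtop',(319,262),.067)]:
    print(n,np.round(atz(p,uv,z),4))
E
```

```text
blk top front? [ 0.5744 -0.0039  0.068 ]
blk hole [ 0.55  -0.005  0.052]
head back at stem [ 0.5242 -0.0063  0.054 ]
headtop [ 0.5345 -0.0058  0.067 ]
```

Call:
carry_out([
  {"translation":[0,0,0.008],"angular":[0,0,0],"jaw":-0.55},
  {"translation":[0,0,0.006],"angular":[0,0,0],"jaw":-0.55},
  {"translation":[0,0,0.006],"angular":[0,0,0],"jaw":-0.55},
  {"translation":[0,0,0],"angular":[0,0,0],"jaw":-0.55},
])

```text
t: 4.95
tool_pos: [0.539, -0.0054, 0.0634]
tcp_rot: [-0.0, 1.0, 0.024, -0.001]
wrist_force: [-0.3, 0.0, 0.3]
opening: 0.019
grip_force: 0.0
```

Call:
carry_out([
  {"translation":[0,0,0.009],"angular":[0,0,0],"jaw":-0.55},
  {"translation":[0,0,0.009],"angular":[0,0,0],"jaw":-0.55},
  {"translation":[0,0,0.009],"angular":[0,0,0],"jaw":-0.55},
  {"translation":[-0.002,0,0],"angular":[0,0,0],"jaw":-0.55},
  {"translation":[-0.002,0,0],"angular":[0,0,0],"jaw":-0.55},
  {"translation":[-0.002,0,0],"angular":[0,0,0],"jaw":-0.55},
  {"translation":[0,0,0],"angular":[0,0,0],"jaw":-0.55},
])

```text
t: 5.65
tool_pos: [0.5334, -0.0058, 0.0377]
tcp_rot: [0.0, 1.0, 0.024, 0.0]
wrist_force: [0.7, 0.1, -0.2]
opening: 0.0191
grip_force: 0.0
```

Call:
carry_out([
  {"translation":[-0.002,0,0],"angular":[0,0,0],"jaw":-0.55},
  {"translation":[-0.002,0,0],"angular":[0,0,0],"jaw":-0.55},
  {"translation":[-0.002,0,0],"angular":[0,0,0],"jaw":-0.55},
  {"translation":[-0.002,0,0],"angular":[0,0,0],"jaw":-0.55},
  {"translation":[0,0,0],"angular":[0,0,0],"jaw":-0.55},
])

```text
t: 6.15
tool_pos: [0.5252, -0.0061, 0.0374]
tcp_rot: [-0.0, 1.0, 0.024, 0.0]
wrist_force: [0.9, 0.2, 0.5]
opening: 0.0191
grip_force: 0.4
```

Call:
carry_out([
  {"translation":[-0.002,0,0],"angular":[0,0,0],"jaw":-0.55},
  {"translation":[-0.002,0,0],"angular":[0,0,0],"jaw":-0.55},
  {"translation":[-0.002,0,0],"angular":[0,0,0],"jaw":-0.55},
  {"translation":[0,0,0],"angular":[0,0,0],"jaw":-0.55},
])

```text
t: 6.55
tool_pos: [0.5198, -0.0064, 0.0375]
tcp_rot: [-0.0, 1.0, 0.024, 0.001]
wrist_force: [5.7, 0.8, 1.1]
opening: 0.0193
grip_force: 2.9
```

Call:
carry_out([
  {"translation":[-0.002,0,0],"angular":[0,0,0],"jaw":-0.55},
  {"translation":[-0.002,0,0],"angular":[0,0,0],"jaw":-0.55},
  {"translation":[0,0,0],"angular":[0,0,0],"jaw":-0.55},
])

```text
t: 6.85
tool_pos: [0.515, -0.0066, 0.0372]
tcp_rot: [-0.0, 1.0, 0.024, -0.0]
wrist_force: [-0.3, -0.5, -0.8]
opening: 0.0194
grip_force: 0.0
```

Call:
carry_out([
  {"translation":[-0.002,0,0],"angular":[0,0,0],"jaw":-0.55},
  {"translation":[-0.002,0,0],"angular":[0,0,0],"jaw":-0.55},
  {"translation":[0,0,0],"angular":[0,0,0],"jaw":-0.55},
])

```text
t: 7.15
tool_pos: [0.5132, -0.0067, 0.0375]
tcp_rot: [-0.0, 1.0, 0.024, 0.002]
wrist_force: [20.4, 1.7, -13.3]
opening: 0.0194
grip_force: 10.3
```

```bash
python3 - <<'E'
from h import *
p=ctrl.read_camera('wrist'); save(p,'w4'); s=ctrl.sense()
print(s['t'],s['tool_pos'],s['tcp_rot'],s['opening'],s['wrist_force'])
np.savez('w4.npz',**{k:p[k] for k in('camera_matrix','T')})
E
```

```text
7.2 [ 0.51317005 -0.00677568  0.03747264] [-6.61406395e-05  9.99704600e-01  2.42073834e-02  2.17027666e-03] 0.019281789335160972 [ 20.44607585   1.12897158 -12.59558673]
```

View pics/w4.png

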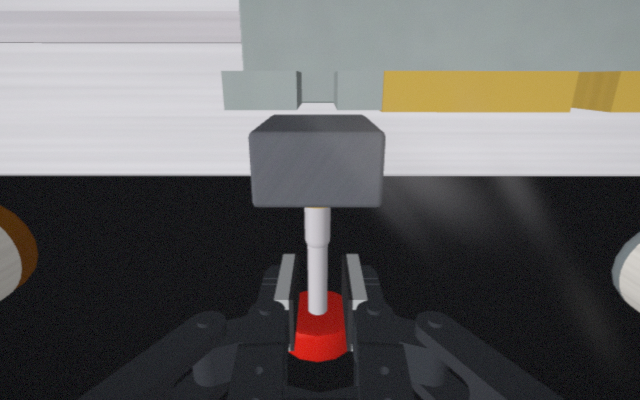

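Call:
carry_out([
  {"translation":[0.003,0,0],"angular":[0,0,0],"jaw":-0.55},
  {"translation":[0.005,0,0],"angular":[0,0,0],"jaw":-0.55},
  {"translation":[0.005,0,0],"angular":[0,0,0],"jaw":-0.55},
  {"translation":[0,0,-0.01],"angular":[0,0,0],"jaw":-0.55},
  {"translation":[0,0,-0.015],"angular":[0,0,0],"jaw":-0.55},
  {"translation":[0,0,-0.02],"angular":[0,0,0],"jaw":-0.55},
  {"translation":[0,0,-0.025],"angular":[0,0,0],"jaw":-0.55},
  {"translation":[0,0,-0.025],"angular":[0,0,0],"jaw":-0.6},
])

```text
t: 8.0
tool_pos: [0.5241, -0.0061, 0.1339]
tcp_rot: [-0.0, 1.0, 0.024, -0.0]
wrist_force: [-0.0, 0.3, 0.2]
opening: 0.0173
grip_force: 0.0
```

Call:
carry_out([
  {"translation":[0.012,0.025,0],"angular":[0,0,0],"jaw":-1},
  {"translation":[0.012,0.025,0],"angular":[0,0,0],"jaw":-1},
  {"translation":[0.012,0.025,0],"angular":[0,0,0],"jaw":-1},
  {"translation":[0.012,0.025,0],"angular":[0,0,0],"jaw":-1},
  {"translation":[0.012,0.025,0],"angular":[0,0,0],"jaw":-1},
  {"translation":[0.012,0.025,0],"angular":[0,0,0],"jaw":-1},
  {"translation":[0.011,0.025,0],"angular":[0,0,0],"jaw":-1},
  {"translation":[0.011,0.03,0],"angular":[0,0,0],"jaw":-1},
])

```text
t: 8.8
tool_pos: [0.6286, -0.207, 0.133]
tcp_rot: [-0.0, 1.0, 0.025, -0.0]
wrist_force: [0.3, -0.5, 0.7]
opening: -0.0001
grip_force: 0.0
```

```bash
python3 - <<'E'
from h import *
p=ctrl.read_camera('wrist'); save(p,'w5'); s=ctrl.sense()
print(s['t'],s['tool_pos'],s['tcp_rot'],s['opening'],s['wrist_force'])
np.savez('w5.npz',**{k:p[k] for k in('camera_matrix','T')})
for n in('push_tab','knob_face'):
  for r in ctrl.silhouettes(p,n)[:2]: print(n,r['score'],r['bbox'])
E
```

```text
8.85 [ 0.62960355 -0.21138971  0.13268524] [7.21450952e-04 9.99722046e-01 2.35639845e-02 2.21276999e-04] 0.00010993956725939887 [-2.69094199 -3.89765485 -0.78993552]
push_tab 0.88 [212.7, 161.7, 249.9, 266.1]
knob_face 0.8 [29.9, 306.2, 83.9, 375.6]
```

View pics/w5.png

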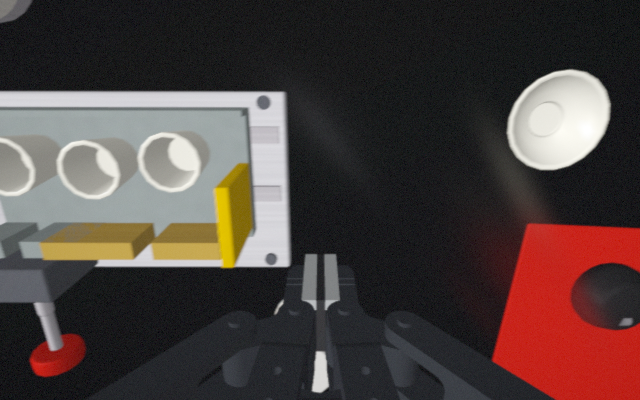

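Call:
carry_out([
  {"translation":[0,0,0.02],"angular":[0,0,0],"jaw":-1},
  {"translation":[0,0,0.02],"angular":[0,0,0],"jaw":-1},
  {"translation":[0,0,0.02],"angular":[0,0,0],"jaw":-1},
  {"translation":[0,-0.008,0],"angular":[0,0,0],"jaw":-1},
  {"translation":[0,-0.008,0],"angular":[0,0,0],"jaw":-1},
  {"translation":[0,-0.006,0],"angular":[0,0,0],"jaw":-1},
  {"translation":[0,0,0],"angular":[0,0,0],"jaw":-1},
])

```text
t: 9.65
tool_pos: [0.6277, -0.1832, 0.0738]
tcp_rot: [0.0, 1.0, 0.025, 0.001]
wrist_force: [-0.4, 0.6, 0.2]
opening: -0.0003
grip_force: 0.0
```

Call:
carry_out([
  {"translation":[0,-0.003,0],"angular":[0,0,0],"jaw":-1},
  {"translation":[0,-0.003,0],"angular":[0,0,0],"jaw":-1},
  {"translation":[0,-0.003,0],"angular":[0,0,0],"jaw":-1},
  {"translation":[0,-0.003,0],"angular":[0,0,0],"jaw":-1},
  {"translation":[0,0,0],"angular":[0,0,0],"jaw":-1},
])

```text
t: 10.15
tool_pos: [0.6266, -0.172, 0.0723]
tcp_rot: [-0.0, 1.0, 0.024, -0.0]
wrist_force: [-0.6, 0.4, -0.1]
opening: 0.0001
grip_force: 0.0
```

Call:
carry_out([
  {"translation":[0,-0.002,0],"angular":[0,0,0],"jaw":-1},
  {"translation":[0,-0.002,0],"angular":[0,0,0],"jaw":-1},
  {"translation":[0,-0.002,0],"angular":[0,0,0],"jaw":-1},
  {"translation":[0,-0.002,0],"angular":[0,0,0],"jaw":-1},
  {"translation":[0,-0.002,0],"angular":[0,0,0],"jaw":-1},
])

```text
t: 10.65
tool_pos: [0.6261, -0.1623, 0.0723]
tcp_rot: [-0.0, 1.0, 0.024, -0.0]
wrist_force: [0.2, -2.4, -0.6]
opening: -0.0
grip_force: 0.7
```

Call:
carry_out([
  {"translation":[0,-0.002,0],"angular":[0,0,0],"jaw":-1},
  {"translation":[0,-0.002,0],"angular":[0,0,0],"jaw":-1},
  {"translation":[0,-0.002,0],"angular":[0,0,0],"jaw":-1},
  {"translation":[0,-0.002,0],"angular":[0,0,0],"jaw":-1},
  {"translation":[0,-0.002,0],"angular":[0,0,0],"jaw":-1},
])

```text
t: 11.15
tool_pos: [0.6256, -0.1523, 0.0723]
tcp_rot: [-0.0, 1.0, 0.024, -0.0]
wrist_force: [0.1, -1.4, -1.6]
opening: 0.0003
grip_force: 0.7
```

Call:
carry_out([
  {"translation":[0,-0.003,0],"angular":[0,0,0],"jaw":-1},
  {"translation":[0,-0.003,0],"angular":[0,0,0],"jaw":-1},
  {"translation":[0,-0.003,0],"angular":[0,0,0],"jaw":-1},
  {"translation":[0,-0.003,0],"angular":[0,0,0],"jaw":-1},
  {"translation":[0,-0.003,0],"angular":[0,0,0],"jaw":-1},
  {"translation":[0,-0.003,0],"angular":[0,0,0],"jaw":-1},
  {"translation":[0,-0.003,0],"angular":[0,0,0],"jaw":-1},
  {"translation":[0,-0.003,0],"angular":[0,0,0],"jaw":-1},
])

```text
t: 11.95
tool_pos: [0.6245, -0.1282, 0.0723]
tcp_rot: [-0.0, 1.0, 0.024, -0.0]
wrist_force: [0.5, -1.5, -1.6]
opening: -0.0001
grip_force: 0.7
```

Call:
carry_out([
  {"translation":[0,-0.003,0],"angular":[0,0,0],"jaw":-1},
  {"translation":[0,-0.003,0],"angular":[0,0,0],"jaw":-1},
  {"translation":[0,-0.002,0],"angular":[0,0,0],"jaw":-1},
  {"translation":[0,-0.001,0],"angular":[0,0,0],"jaw":-1},
  {"translation":[0,0,0],"angular":[0,0,0],"jaw":-1},
])

```text
t: 12.45
tool_pos: [0.624, -0.1192, 0.0723]
tcp_rot: [-0.0, 1.0, 0.024, -0.0]
wrist_force: [0.4, 0.2, -0.8]
opening: 0.0
grip_force: 0.0
```

```bash
python3 - <<'E'
from h import *
p=ctrl.read_camera('wrist'); save(p,'w6'); s=ctrl.sense()
a=ctrl.read_camera('scene'); save(a,'s6')
b=cv2.resize(a['frame'][140:270,230:410,::-1],(720,520),interpolation=cv2.INTER_CUBIC); cv2.imwrite('pics/s6c.png',b)
print(s['t'],s['tool_pos'],s['wrist_force'])
E
```

```text
12.5 [ 0.62404144 -0.11934683  0.0723706 ] [-0.86087467 -0.4170871   0.19939242]
```

View pics/s6c.png

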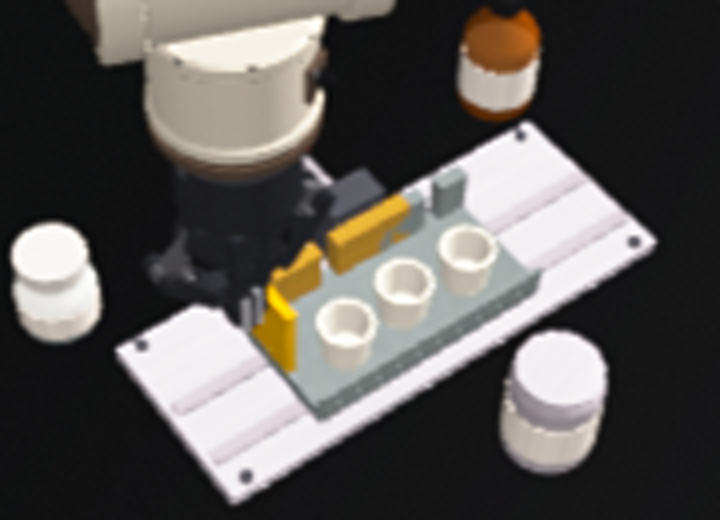

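Call:
carry_out([
  {"translation":[0,0.01,0],"angular":[0,0,0],"jaw":-1},
  {"translation":[0,0.01,0],"angular":[0,0,0],"jaw":-1},
  {"translation":[0,0,-0.02],"angular":[0,0,0],"jaw":-1},
  {"translation":[0,0,-0.02],"angular":[0,0,0],"jaw":-1},
  {"translation":[0,0,-0.02],"angular":[0,0,0],"jaw":-1},
  {"translation":[-0.025,-0.02,0],"angular":[0,0,0],"jaw":-1},
  {"translation":[-0.025,-0.02,0],"angular":[0,0,0],"jaw":-1},
  {"translation":[-0.025,-0.02,0],"angular":[0,0,0],"jaw":-1},
])

```text
t: 13.35
tool_pos: [0.5463, -0.0835, 0.1322]
tcp_rot: [-0.0, 1.0, 0.024, -0.0]
wrist_force: [0.5, 0.4, 1.0]
opening: -0.0003
grip_force: 0.0
```

Call:
carry_out([
  {"translation":[-0.025,-0.02,0],"angular":[0,0,0],"jaw":-1},
  {"translation":[-0.025,-0.02,0],"angular":[0,0,0],"jaw":-1},
  {"translation":[-0.025,-0.02,0],"angular":[0,0,0],"jaw":-1},
  {"translation":[-0.021,-0.018,0],"angular":[0,0,0],"jaw":-1},
  {"translation":[0,0,0],"angular":[0,0,0],"jaw":-1},
])

```text
t: 13.85
tool_pos: [0.4458, -0.0091, 0.1327]
tcp_rot: [-0.0, 1.0, 0.025, 0.0]
wrist_force: [-0.0, 0.1, 0.3]
opening: 0.0001
grip_force: 0.0
```

```bash
cat > sh.py <<'E'
from h import *
def sh(X,q=(.6174,-.0018,np.radians(2.78))):
    c,n=np.cos(q[2]),np.sin(q[2]); d=np.asarray(X)[:2]-q[:2]; return np.array([c*d[0]+n*d[1],-n*d[0]+c*d[1]])
E
python3 - <<'E'
from sh import *
p=ctrl.read_camera('wrist'); save(p,'w7'); s=ctrl.sense()
print(s['t'],s['tool_pos'],sh(s['tool_pos']),s['wrist_force'])
for n in('knob_face',):
  for r in ctrl.silhouettes(p,n)[:2]:
    b=r['bbox'];print(n,r['score'],b, sh(atz(p,((b[0]+b[2])/2,b[3]),.035)), sh(atz(p,((b[0]+b[2])/2,b[1]+8),.05)))
E
```

```text
13.9 [ 0.44709457 -0.0099291   0.1328443 ] [-1.70499277e-01  1.40472875e-04] [ 0.45200872  0.31281077 -0.25891819]
knob_face 0.96 [292.8, 37.7, 349.0, 150.3] [-0.13560163 -0.00037076] [-0.07093654 -0.00020361]
```

View pics/w7.png

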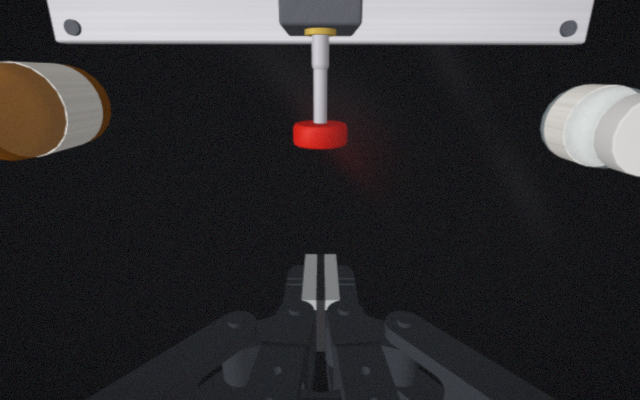

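Call:
carry_out([
  {"translation":[0,0,0.025],"angular":[0,0,0],"jaw":-1},
  {"translation":[0,0,0.025],"angular":[0,0,0],"jaw":-1},
  {"translation":[0,0,0.025],"angular":[0,0,0],"jaw":-1},
  {"translation":[0,0,0.019],"angular":[0,0,0],"jaw":-1},
  {"translation":[0.008,0,0],"angular":[0,0,0],"jaw":-1},
  {"translation":[0.008,0,0],"angular":[0,0,0],"jaw":-1},
  {"translation":[0.006,0,0],"angular":[0,0,0],"jaw":-1},
  {"translation":[0,0,0],"angular":[0,0,0],"jaw":-1},
])

```text
t: 14.75
tool_pos: [0.471, -0.0091, 0.0392]
tcp_rot: [0.0, 1.0, 0.024, 0.001]
wrist_force: [0.1, 1.7, 0.2]
opening: 0.0001
grip_force: 0.0
```

Call:
carry_out([
  {"translation":[0.002,0,0],"angular":[0,0,0],"jaw":-1},
  {"translation":[0.002,0,0],"angular":[0,0,0],"jaw":-1},
  {"translation":[0.001,0,0],"angular":[0,0,0],"jaw":-1},
  {"translation":[0.001,0,0],"angular":[0,0,0],"jaw":-1},
  {"translation":[0,0,0],"angular":[0,0,0],"jaw":-1},
])

```text
t: 15.25
tool_pos: [0.4755, -0.0085, 0.0384]
tcp_rot: [-0.0, 1.0, 0.024, 0.0]
wrist_force: [0.1, 0.2, -0.3]
opening: -0.0001
grip_force: 0.0
```

Call:
carry_out([
  {"translation":[0.001,0,0],"angular":[0,0,0],"jaw":-1},
  {"translation":[0.001,0,0],"angular":[0,0,0],"jaw":-1},
  {"translation":[0,0,0],"angular":[0,0,0],"jaw":-1},
])

```text
t: 15.55
tool_pos: [0.4775, -0.0084, 0.0383]
tcp_rot: [-0.0, 1.0, 0.024, -0.0]
wrist_force: [-0.1, -0.9, 1.6]
opening: 0.0
grip_force: 0.1
```

Call:
carry_out([
  {"translation":[0.001,0,0],"angular":[0,0,0],"jaw":-1},
  {"translation":[0.001,0,0],"angular":[0,0,0],"jaw":-1},
])

```text
t: 15.75
tool_pos: [0.4792, -0.0084, 0.0383]
tcp_rot: [-0.0, 1.0, 0.024, -0.0]
wrist_force: [-4.4, -0.8, 3.7]
opening: 0.0
grip_force: 2.5
```

Call:
carry_out([
  {"translation":[0.001,0,0],"angular":[0,0,0],"jaw":-1},
  {"translation":[0.001,0,0],"angular":[0,0,0],"jaw":-1},
])

```text
t: 15.95
tool_pos: [0.4818, -0.0083, 0.0383]
tcp_rot: [-0.0, 1.0, 0.024, 0.0]
wrist_force: [-0.5, -1.0, -0.4]
opening: 0.0003
grip_force: 0.0
```

Call:
carry_out([
  {"translation":[0.001,0,0],"angular":[0,0,0],"jaw":-1},
  {"translation":[0.001,0,0],"angular":[0,0,0],"jaw":-1},
])

```text
t: 16.15
tool_pos: [0.4837, -0.0081, 0.0383]
tcp_rot: [-0.0, 1.0, 0.024, 0.0]
wrist_force: [0.5, 0.6, 0.1]
opening: 0.0001
grip_force: 0.0
```

Call:
carry_out([
  {"translation":[-0.012,0,0],"angular":[0,0,0],"jaw":-1},
  {"translation":[-0.012,0,0],"angular":[0,0,0],"jaw":-1},
  {"translation":[0,0,-0.024],"angular":[0,0,0],"jaw":-1},
  {"translation":[0,0,-0.025],"angular":[0,0,0],"jaw":-1},
  {"translation":[0,0,-0.025],"angular":[0,0,0],"jaw":-1},
  {"translation":[0,0,-0.02],"angular":[0,0,0],"jaw":-1},
  {"translation":[0,0,0],"angular":[0,0,0],"jaw":-1},
])

```text
t: 16.85
tool_pos: [0.4597, -0.0095, 0.1348]
tcp_rot: [0.0, 1.0, 0.024, 0.002]
wrist_force: [-0.2, -0.4, 0.1]
opening: -0.0002
grip_force: 0.0
```

```bash
python3 - <<'E'
from sh import *
p=ctrl.read_camera('wrist'); save(p,'w8'); s=ctrl.sense()
print(s['t'],s['tool_pos'],sh(s['tool_pos']),s['wrist_force'])
def red(im):
    f=im.astype(int); m=(f[...,0]>150)&(f[...,1]<60)&(f[...,2]<60); m[:,:250]=0; m[:,400:]=0; y,x=np.nonzero(m); return x.min(),x.max(),y.min(),y.max()
b=red(p['frame']); print(b, sh(atz(p,((b[0]+b[1])/2,b[3]),.035)))
a=cv2.imread('pics/w7.png')[:,:,::-1]; print(red(a))
E
```

```text
16.9 [ 0.4591914  -0.00946249  0.13326102] [-1.58394048e-01  1.98240462e-05] [-5.18601368e-01  1.57727619e-04 -5.35599642e-01]
(np.int64(292), np.int64(335), np.int64(133), np.int64(156)) [-0.12581891  0.00351468]
(np.int64(294), np.int64(338), np.int64(124), np.int64(148))
```

Call:
carry_out([
  {"translation":[0.024,0.024,0],"angular":[0,0,0],"jaw":-1},
  {"translation":[0.024,0.024,0],"angular":[0,0,0],"jaw":-1},
  {"translation":[0.024,0.024,0],"angular":[0,0,0],"jaw":-1},
  {"translation":[0.024,0.024,0],"angular":[0,0,0],"jaw":-1},
  {"translation":[0.024,0.024,0],"angular":[0,0,0],"jaw":-1},
  {"translation":[0.024,0.024,0],"angular":[0,0,0],"jaw":-1},
  {"translation":[0.014,0,0],"angular":[0,0,0],"jaw":-1},
  {"translation":[0,0,0],"angular":[0,0,0],"jaw":-1},
])

```text
t: 17.7
tool_pos: [0.6244, -0.1458, 0.1304]
tcp_rot: [-0.001, 1.0, 0.024, -0.001]
wrist_force: [-0.8, 0.8, 0.4]
opening: 0.0004
grip_force: 0.0
```

Call:
carry_out([
  {"translation":[0,0,0.02],"angular":[0,0,0],"jaw":-1},
  {"translation":[0,0,0.02],"angular":[0,0,0],"jaw":-1},
  {"translation":[0,0,0.02],"angular":[0,0,0],"jaw":-1},
  {"translation":[0,-0.006,0],"angular":[0,0,0],"jaw":-1},
  {"translation":[0,-0.006,0],"angular":[0,0,0],"jaw":-1},
  {"translation":[0,-0.003,0],"angular":[0,0,0],"jaw":-1},
  {"translation":[0,0,0],"angular":[0,0,0],"jaw":-1},
])

```text
t: 18.4
tool_pos: [0.6239, -0.1299, 0.0735]
tcp_rot: [0.0, 1.0, 0.025, 0.001]
wrist_force: [1.1, 0.3, 0.0]
opening: -0.0001
grip_force: 0.0
```

Call:
carry_out([
  {"translation":[0,-0.003,0],"angular":[0,0,0],"jaw":-1},
  {"translation":[0,-0.002,0],"angular":[0,0,0],"jaw":-1},
  {"translation":[0,-0.002,0],"angular":[0,0,0],"jaw":-1},
  {"translation":[0,-0.002,0],"angular":[0,0,0],"jaw":-1},
  {"translation":[0,-0.002,0],"angular":[0,0,0],"jaw":-1},
  {"translation":[0,-0.002,0],"angular":[0,0,0],"jaw":-1},
])

```text
t: 19.0
tool_pos: [0.6229, -0.1176, 0.0723]
tcp_rot: [0.0, 1.0, 0.024, -0.0]
wrist_force: [0.6, -3.2, -0.5]
opening: -0.0
grip_force: 1.5
```

Call:
carry_out([
  {"translation":[0,-0.002,0],"angular":[0,0,0],"jaw":-1},
  {"translation":[0,-0.002,0],"angular":[0,0,0],"jaw":-1},
  {"translation":[0,-0.002,0],"angular":[0,0,0],"jaw":-1},
  {"translation":[0,-0.002,0],"angular":[0,0,0],"jaw":-1},
  {"translation":[0,-0.002,0],"angular":[0,0,0],"jaw":-1},
])

```text
t: 19.5
tool_pos: [0.6225, -0.1074, 0.0723]
tcp_rot: [-0.0, 1.0, 0.024, 0.0]
wrist_force: [0.0, -2.9, -0.6]
opening: 0.0004
grip_force: 1.4
```

```bash
python3 - <<'E'
from sh import *
p=ctrl.read_camera('wrist'); save(p,'w9'); s=ctrl.sense()
print(s['t'],s['tool_pos'],sh(s['tool_pos']),s['wrist_force'])
np.savez('w9.npz',**{k:p[k] for k in('camera_matrix','T')})
E
```

```text
19.55 [ 0.62243833 -0.10702383  0.07230771] [-7.10701513e-05 -1.05344361e-01] [0.00753601 1.36119819 0.13824973]
```

View pics/w9.png

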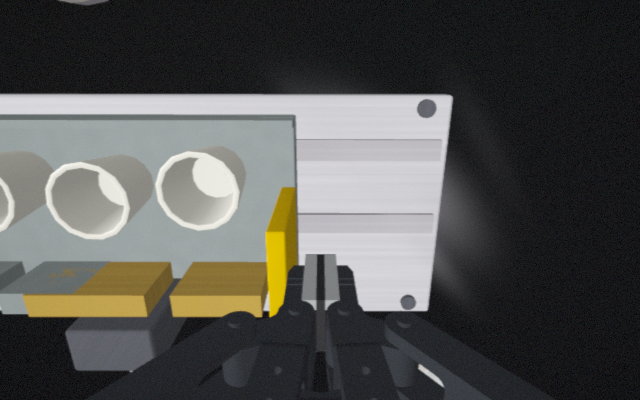

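```bash
python3 - <<'E'
from sh import *
p=dict(np.load('w9.npz'))
for n,uv,z in [('gapL top',(173,264),.06),('gapR top',(183,264),.06),('gapL f',(160,290),.06),('gapR f',(174,291),.06),('blkL',(72,333),.068),('blkR',(155,333),.068),('barleft end',(2,312),.05),('tab R low',(290,210),.089)]:
    print(n,np.round(sh(atz(p,uv,z)),4))
E
```

```text
gapL top [-0.0033 -0.0342]
gapR top [-0.0033 -0.0391]
gapL f [-0.0182 -0.0257]
gapR f [-0.0187 -0.0327]
blkL [-0.038  0.018]
blkR [-0.0379 -0.0237]
barleft end [-0.0389  0.0685]
tab R low [ 0.0362 -0.0951]
```

Call:
carry_out([
  {"translation":[0,-0.002,0],"angular":[0,0,0],"jaw":-1},
  {"translation":[0,-0.002,0],"angular":[0,0,0],"jaw":-1},
  {"translation":[0,-0.002,0],"angular":[0,0,0],"jaw":-1},
  {"translation":[0,-0.002,0],"angular":[0,0,0],"jaw":-1},
  {"translation":[0,-0.002,0],"angular":[0,0,0],"jaw":-1},
])

```text
t: 20.05
tool_pos: [0.622, -0.0974, 0.0723]
tcp_rot: [-0.0, 1.0, 0.024, 0.0]
wrist_force: [0.2, -3.5, 0.9]
opening: -0.0
grip_force: 1.4
```

Call:
carry_out([
  {"translation":[0,-0.001,0],"angular":[0,0,0],"jaw":-1},
  {"translation":[0,-0.001,0],"angular":[0,0,0],"jaw":-1},
])

```text
t: 20.25
tool_pos: [0.6219, -0.0954, 0.0723]
tcp_rot: [-0.0, 1.0, 0.024, 0.0]
wrist_force: [-0.3, -1.9, -1.4]
opening: -0.0002
grip_force: 1.2
```

Now short feeling steps.

Call:
carry_out([
  {"translation":[0,-0.001,0],"angular":[0,0,0],"jaw":-1},
  {"translation":[0,-0.001,0],"angular":[0,0,0],"jaw":-1},
])

```text
t: 20.45
tool_pos: [0.6218, -0.0935, 0.0723]
tcp_rot: [-0.0, 1.0, 0.024, -0.0]
wrist_force: [-0.1, -3.4, -0.5]
opening: 0.0001
grip_force: 1.3
```

Call:
carry_out([
  {"translation":[0,-0.001,0],"angular":[0,0,0],"jaw":-1},
  {"translation":[0,-0.001,0],"angular":[0,0,0],"jaw":-1},
])

```text
t: 20.65
tool_pos: [0.6217, -0.0915, 0.0723]
tcp_rot: [-0.0, 1.0, 0.024, -0.0]
wrist_force: [0.5, -2.9, -1.1]
opening: -0.0002
grip_force: 1.3
```

Call:
carry_out([
  {"translation":[0,-0.001,0],"angular":[0,0,0],"jaw":-1},
  {"translation":[0,-0.001,0],"angular":[0,0,0],"jaw":-1},
])

```text
t: 20.85
tool_pos: [0.6216, -0.0894, 0.0723]
tcp_rot: [-0.0, 1.0, 0.024, 0.0]
wrist_force: [-0.3, -2.1, 0.1]
opening: -0.0
grip_force: 1.0
```

Call:
carry_out([
  {"translation":[0,-0.001,0],"angular":[0,0,0],"jaw":-1},
  {"translation":[0,-0.001,0],"angular":[0,0,0],"jaw":-1},
])

```text
t: 21.05
tool_pos: [0.6215, -0.0873, 0.0723]
tcp_rot: [-0.0, 1.0, 0.024, -0.0]
wrist_force: [-0.1, -0.4, -0.2]
opening: 0.0
grip_force: 0.4
```

Call:
carry_out([
  {"translation":[0,-0.001,0],"angular":[0,0,0],"jaw":-1},
  {"translation":[0,0,0],"angular":[0,0,0],"jaw":-1},
])

```text
t: 21.25
tool_pos: [0.6214, -0.0863, 0.0723]
tcp_rot: [-0.0, 1.0, 0.024, -0.0]
wrist_force: [0.6, -0.2, 0.7]
opening: -0.0002
grip_force: 0.0
```

Call:
carry_out([
  {"translation":[0,-0.001,0],"angular":[0,0,0],"jaw":-1},
  {"translation":[0,0,0],"angular":[0,0,0],"jaw":-1},
])

```text
t: 21.45
tool_pos: [0.6214, -0.0854, 0.0723]
tcp_rot: [-0.0, 1.0, 0.024, -0.0]
wrist_force: [-0.6, 0.3, 0.5]
opening: -0.0002
grip_force: 0.0
```

Call:
carry_out([
  {"translation":[0,-0.001,0],"angular":[0,0,0],"jaw":-1},
  {"translation":[0,0,0],"angular":[0,0,0],"jaw":-1},
])

```text
t: 21.65
tool_pos: [0.6213, -0.0844, 0.0723]
tcp_rot: [-0.0, 1.0, 0.024, -0.0]
wrist_force: [0.1, -0.7, -0.2]
opening: 0.0002
grip_force: 0.0
```

Call:
carry_out([
  {"translation":[0,-0.001,0],"angular":[0,0,0],"jaw":-1},
  {"translation":[0,0,0],"angular":[0,0,0],"jaw":-1},
])

```text
t: 21.85
tool_pos: [0.6213, -0.0834, 0.0723]
tcp_rot: [-0.0, 1.0, 0.024, -0.0]
wrist_force: [0.4, -0.3, -0.2]
opening: -0.0
grip_force: 0.0
```

Call:
carry_out([
  {"translation":[0,-0.001,0],"angular":[0,0,0],"jaw":-1},
])

```text
t: 21.95
tool_pos: [0.6213, -0.0827, 0.0723]
tcp_rot: [0.0, 1.0, 0.024, 0.0]
wrist_force: [0.8, -1.2, -0.2]
opening: -0.0002
grip_force: 0.7
```

Call:
carry_out([
  {"translation":[0,-0.001,0],"angular":[0,0,0],"jaw":-1},
  {"translation":[0,-0.001,0],"angular":[0,0,0],"jaw":-1},
])

```text
t: 22.15
tool_pos: [0.6212, -0.0805, 0.0723]
tcp_rot: [0.0, 1.0, 0.024, 0.0]
wrist_force: [0.2, -1.2, 0.1]
opening: 0.0002
grip_force: 0.6
```

Call:
carry_out([
  {"translation":[0,-0.001,0],"angular":[0,0,0],"jaw":-1},
  {"translation":[0,-0.001,0],"angular":[0,0,0],"jaw":-1},
])

```text
t: 22.35
tool_pos: [0.6211, -0.0794, 0.0724]
tcp_rot: [0.001, 1.0, 0.024, 0.0]
wrist_force: [0.8, -13.8, -1.1]
opening: -0.0004
grip_force: 6.4
```

Call:
carry_out([
  {"translation":[0,0.004,0],"angular":[0,0,0],"jaw":-1},
  {"translation":[0,0.016,0],"angular":[0,0,0],"jaw":-1},
  {"translation":[0,0,-0.02],"angular":[0,0,0],"jaw":-1},
  {"translation":[0,0,-0.02],"angular":[0,0,0],"jaw":-1},
  {"translation":[0,0,-0.02],"angular":[0,0,0],"jaw":-1},
  {"translation":[-0.025,-0.016,0],"angular":[0,0,0],"jaw":-1},
  {"translation":[-0.025,-0.016,0],"angular":[0,0,0],"jaw":-1},
  {"translation":[-0.025,-0.016,0],"angular":[0,0,0],"jaw":-1},
])

```text
t: 23.15
tool_pos: [0.5439, -0.0546, 0.1322]
tcp_rot: [-0.0, 1.0, 0.024, -0.0]
wrist_force: [0.3, 0.3, -0.5]
opening: -0.0002
grip_force: 0.0
```

Call:
carry_out([
  {"translation":[-0.025,-0.016,0],"angular":[0,0,0],"jaw":-1},
  {"translation":[-0.025,-0.016,0],"angular":[0,0,0],"jaw":-1},
  {"translation":[-0.025,-0.016,0],"angular":[0,0,0],"jaw":-1},
  {"translation":[-0.008,-0.002,0],"angular":[0,0,0],"jaw":-1},
  {"translation":[0,0,0],"angular":[0,0,0],"jaw":-1},
])

```text
t: 23.65
tool_pos: [0.4592, -0.0087, 0.1328]
tcp_rot: [0.0, 1.0, 0.024, 0.0]
wrist_force: [0.6, 0.5, 0.7]
opening: 0.0002
grip_force: 0.0
```

```bash
python3 - <<'E'
from sh import *
p=ctrl.read_camera('wrist'); save(p,'w10'); s=ctrl.sense()
print(s['t'],s['tool_pos'],sh(s['tool_pos']),s['wrist_force'])
f=p['frame'].astype(int); m=(f[...,0]>150)&(f[...,1]<60)&(f[...,2]<60); m[:,:250]=0; m[:,400:]=0; y,x=np.nonzero(m)
print(x.min(),x.max(),y.min(),y.max(), sh(atz(p,((x.min()+x.max())/2,y.max()),.035)))
E
```

```text
23.7 [ 0.45995228 -0.0089481   0.13275384] [-0.15760912  0.0004967 ] [-0.28980494  0.10049069  0.90510717]
293 337 120 144 [-0.11782778  0.00339434]
```

Call:
carry_out([
  {"translation":[0,0,0.025],"angular":[0,0,0],"jaw":-1},
  {"translation":[0,0,0.025],"angular":[0,0,0],"jaw":-1},
  {"translation":[0,0,0.025],"angular":[0,0,0],"jaw":-1},
  {"translation":[0,0,0.019],"angular":[0,0,0],"jaw":-1},
  {"translation":[0.01,0,0],"angular":[0,0,0],"jaw":-1},
  {"translation":[0.01,0,0],"angular":[0,0,0],"jaw":-1},
  {"translation":[0.008,0,0],"angular":[0,0,0],"jaw":-1},
  {"translation":[0,0,0],"angular":[0,0,0],"jaw":-1},
])

```text
t: 24.5
tool_pos: [0.4893, -0.0072, 0.0392]
tcp_rot: [0.0, 1.0, 0.024, 0.001]
wrist_force: [-0.6, -0.6, -0.1]
opening: -0.0003
grip_force: 0.0
```

Call:
carry_out([
  {"translation":[0.002,0,0],"angular":[0,0,0],"jaw":-1},
  {"translation":[0.002,0,0],"angular":[0,0,0],"jaw":-1},
  {"translation":[0.001,0,0],"angular":[0,0,0],"jaw":-1},
])

```text
t: 24.8
tool_pos: [0.4925, -0.0067, 0.0386]
tcp_rot: [-0.0, 1.0, 0.024, 0.0]
wrist_force: [1.0, 0.2, 0.0]
opening: -0.0001
grip_force: 0.0
```

Call:
carry_out([
  {"translation":[0.001,0,0],"angular":[0,0,0],"jaw":-1},
  {"translation":[0.001,0,0],"angular":[0,0,0],"jaw":-1},
])

```text
t: 25.0
tool_pos: [0.4944, -0.0066, 0.0384]
tcp_rot: [-0.0, 1.0, 0.024, 0.0]
wrist_force: [-0.2, -0.4, 0.6]
opening: -0.0
grip_force: 0.3
```

Call:
carry_out([
  {"translation":[0.001,0,0],"angular":[0,0,0],"jaw":-1},
  {"translation":[0.001,0,0],"angular":[0,0,0],"jaw":-1},
])

```text
t: 25.2
tool_pos: [0.4964, -0.0065, 0.0383]
tcp_rot: [-0.0, 1.0, 0.024, -0.0]
wrist_force: [-0.8, -0.2, 0.6]
opening: 0.0001
grip_force: 0.5
```

Call:
carry_out([
  {"translation":[0.001,0,0],"angular":[0,0,0],"jaw":-1},
])

```text
t: 25.3
tool_pos: [0.4974, -0.0065, 0.0383]
tcp_rot: [-0.0, 1.0, 0.024, -0.0]
wrist_force: [-0.8, -0.2, 0.5]
opening: -0.0004
grip_force: 0.6
```

Call:
carry_out([
  {"translation":[0.001,0,0],"angular":[0,0,0],"jaw":-1},
  {"translation":[0.001,0,0],"angular":[0,0,0],"jaw":-1},
])

```text
t: 25.5
tool_pos: [0.4979, -0.0064, 0.038]
tcp_rot: [-0.0, 1.0, 0.024, -0.002]
wrist_force: [-22.8, -2.5, 14.0]
opening: -0.0001
grip_force: 11.1
```

Call:
carry_out([
  {"translation":[-0.002,0,0],"angular":[0,0,0],"jaw":-1},
  {"translation":[-0.012,0,0],"angular":[0,0,0],"jaw":-1},
  {"translation":[-0.024,0,0],"angular":[0,0,0],"jaw":-1},
  {"translation":[0,0,-0.025],"angular":[0,0,0],"jaw":-1},
  {"translation":[0,0,-0.025],"angular":[0,0,0],"jaw":-1},
  {"translation":[0,0,-0.025],"angular":[0,0,0],"jaw":-1},
  {"translation":[0,0,-0.02],"angular":[0,0,0],"jaw":-1},
  {"translation":[0,0,0],"angular":[0,0,0],"jaw":-1},
])

```text
t: 26.3
tool_pos: [0.462, -0.0084, 0.1358]
tcp_rot: [0.0, 1.0, 0.024, 0.002]
wrist_force: [0.2, -0.3, -1.1]
opening: -0.0001
grip_force: 0.0
```

```bash
python3 - <<'E'
from sh import *
p=ctrl.read_camera('wrist'); save(p,'w11'); s=ctrl.sense()
print(s['t'],s['tool_pos'],sh(s['tool_pos']),s['wrist_force'])
f=p['frame'].astype(int); m=(f[...,0]>150)&(f[...,1]<60)&(f[...,2]<60); m[:,:250]=0; m[:,400:]=0; y,x=np.nonzero(m)
print(x.min(),x.max(),y.min(),y.max(), sh(atz(p,((x.min()+x.max())/2,y.max()),.035)))
a=ctrl.read_camera('scene'); save(a,'s11')
for r in ctrl.silhouettes(a,'crucible0_mid')[:4]: print(r['score'],r['bbox'],sh(atz(a,cen(r['mask']),.046)))
for r in ctrl.silhouettes(a,'push_tab')[:1]: print(r['score'],r['bbox'],sh(atz(a,cen(r['mask']),.074)))
E
```

```text
26.35 [ 0.46148907 -0.00831747  0.13424307] [-0.15604355  0.00105205] [-0.16236881  0.62319763 -0.73697313]
293 337 117 140 [-0.11249162  0.00345083]
0.58 [353.0, 190.3, 366.5, 210.1] [0.03175473 0.08158948]
0.5 [301.4, 175.5, 375.5, 235.7] [0.02059546 0.0097389 ]
0.5 [304.6, 201.4, 317.5, 224.7] [ 0.01666369 -0.0677253 ]
```

```bash
python3 -c "
from cell import ctrl
print(ctrl.job_done())"
```

```text
the job is handed in; nothing more can be done
None
```

I handed the job in at about 26 s: the knob clicked out, the tray slid until the pin dropped and stopped it at about 85 mm, and the knob was pushed to a hard stop. The camera puts the knob home. The crucibles were standing when last seen, before the final few centimetres of the slide; I have no viewed picture of them after the tray locked.

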